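Shut the UV cabinet and hold its dose knob at the third click

ROBOT

A 6-joint arm with a two-finger parallel gripper is mounted at the origin on the work surface. World frame = base frame: x ahead of the robot, y to its left, z up, the work surface at z = 0. Lengths are in m, angles in rad, forces in N, time in s.
With the tool pointing down it reaches from about 0.3 to 0.775 m from the base axis. Payload 14.6 kg.
Tool frame: the origin (TCP) lies midway between the tips of the shut fingers; the grasp point (between the pads) lies 19 mm behind it; z points along the fingers, y is the line along which they close (so a half turn about z gives the same grasp; the last joint's range is limited). The gripper opens to 94 mm and grips with 3 to 60 N. Pads are 16 mm wide; open, the fingers measure 119 mm over their backs; the gripper's body (75 mm by 177 mm) begins 78 mm behind the grasp point.
Start: joints at [-1.224, 0.3, 1.521, -0, 1.321, -0.067], TCP at [0.221, -0.504, 0.205] pointing down, gripper open.
Joint ranges: [-3.03, 3.03], [-0.79, 2.21], [0.23, 2.52], [-1.04, 4.18], [0, 3.07], [-2.55, 2.55]. Speed limits (rad/s): [2.22, 2.22, 2.57, 3.14, 3.14, 3.14].

INTERFACE

Orientations are given as [roll, pitch, yaw] about the fixed x, y, z axes, in that order (R = Rz(yaw) Ry(pitch) Rx(roll)).
In Python, from station import ctrl gives the robot as it stands. The module is installed in compiled form; this text tells all that it offers.
- The arm moves only by the tool servo_tool, never from a script. Its argument "plan" is a list of rows, each a list of 7 numbers: the opening in per cent of the stroke, from 0 (shut) to 100 (fully open), then the shift along the tool's x, y, z in m, then the turn, a rotation vector about the tool's x, y, z in rad. A call has exactly 8 rows; each row shifts and turns the commanded pose from where the row before left it, along the tool's axes as they then stand; what a row does not reach is not made up. A row lasts 1/8 s, in which the tool goes at most 62.5 mm and 10.7 degrees, less where a joint would pass 70% of its speed; a pose out of reach is approached as far as the arm can. A call with a gripper value outside its range is refused whole. The fingers move at their own pace and stop on an object; "force" is the grip in N (left out, the last holds). Time passes only in rows, so rows that do not move let the fingers close, or fill a call up. It gives the time, the measured TCP pose, the force, the opening and the grip force at its end, in the units of the state.
- ctrl.get_obs(): the state, without advancing time (a new reading comes with each control period).
- ctrl.camera(name): name is "scene" or "top" or "wrist"; returns a dict with "pixels" (480x640x3 uint8, red, green, blue), "z_map" (480x640 float32, m along the optical axis (not along the pixel's ray), 0 where there is no reading), "mtx" (3x3 intrinsics, pixels), "dist" ([k1, k2, p1, p2, k3] as OpenCV has them; the pictures are not rectified), "pose" (4x4, takes a point from camera to world coordinates). Camera axes: x right, y up, looking along -z (the intrinsics and any distortion apply to the point x, -y, -z); pixel columns grow to the right and rows downward; lengths in m; the calibration is good to about 2 mm. A picture is of the moment at which its call begins.
- ctrl.hand_in(): hands the job in; it is judged then, once.
The state is a dict: "time_s": time; "qpos": joint angles; "joint_vel": joint speeds; "tau": joint torques, N m; "ee_pos": TCP position; "eef_rot": TCP orientation; "force": force on the tool from outside, world axes, zero at the start; "moment": the same for the moment, N m; "grip_width": finger opening in m; "grip_force": force on a finger pad.
Only numpy, scipy, OpenCV 4.12 (cv2) and the standard library are available. Lean on these libraries where they do the work, as an engineer would, in place of code of your own. Each camera call takes 0.05 s, during which the arm holds its last target. There are 200 camera calls.

TASK

First push the door of the white UV cabinet shut until it snaps home on its catch. Then grip the black knob on the cream control unit and turn it clockwise, counting three clicks, to the third stop and no farther, and finish still gripping the knob there, without letting go. Leave everything else on the bench where it stands.

Things in the scene. Friction and masses are not known exactly. Their poses are not given: they have to be found in the camera images.
- cabinet: white UV decontamination cabinet fixed to the bench, 220 deep x 240 wide x 210 mm high. Origin: at bench level, under the middle of the plane of its front opening; +x points into the cabinet (to its back), +y towards the hinge side, z up. The shut door covers the opening from outside, its outer face 16 mm in front of the origin.
- door (a joint): angle of the cabinet door, rad: 0 shut and seated, growing as it opens towards the robot (hinge upright, on the cabinet's +y side). Starts standing open at 0.45 to 0.9. It swings with light friction and stays where it is left. In the last 0.07 rad it meets a sprung ball catch, hardest at about 0.03 rad (about 4 to 7 N at door_push); past that the catch snaps it shut and holds it at 0 against a rigid stop. Short of that the catch pushes it back ajar to about 0.1.
- door_hinge (a point): point on the hinge line of the door, at 180 mm above the bench, in the plane of the door's outer face. The door is a white frame with an amber window, 236 wide x 200 x 16 mm thick, from 5 to 205 mm above the bench.
- door_push (a point): point on the outer (robot-side) face of the door's plain top rail, 170 mm from the hinge line, 180 mm above the bench, 25 mm below the door's top edge: a good place to push with the fingertips. The rail is 50 mm high and clear; the only handle is a small steel knob lower down (95 mm above the bench, 221 mm from the hinge) that stands out 30 mm. Moves with the door.
- control: cream control unit of the UV lamp fixed to the bench, 130 x 130 x 60 mm high, with the black indexing knob in the middle of its top and six white ticks round it, one for each stop (0 to 5). Origin under its centre; at knob value 0 the knob's grip bar lies along its x axis with the white pointer to -x. It stands left or right of the cabinet, the foam box on the other side.
- dial (a joint): angle of the indexing knob, rad: 0 at the off stop, where it starts, growing clockwise seen from above. Detent stops every 24 degrees (0.419 rad): first 0.419, second 0.838, third 1.257, then two more up to 2.094. Leaving a stop takes about 0.09 N m, most at a quarter of the way to the next; past half way the detent pulls the knob on into the next stop (the click). Let go, it settles in the nearest stop and stays there.
- grip_mid (a point): point on the knob's axis in its grip bar, 97 mm above the bench, 13 mm below the bar's top. The bar is 48 long x 14 wide x 40 mm high, from 70 to 110 mm above the bench, above a round disc 52 mm across; grip it across its 14 mm width from above. Turns with the knob: x along the bar's length with the white pointer end at -x, y across its width, z up.
- foam_box: white foam box, 150 x 130 x 90 mm high, full of pink-filled vials; bystander; origin at the centre of its underside
- jar: amber glass jar with a blue cap, 68 mm across, 85 mm tall; bystander; origin at the centre of its underside
- tip_box: blue box with clear lid, 85 x 120 x 57 mm high; bystander; origin at the centre of its underside
- beaker: empty glass beaker, 70 mm across, 90 mm tall; bystander; origin at the centre of its underside
- petri: closed petri dish with pink medium, 88 mm across, 14 mm high; bystander; origin at the centre of its underside
- tube_rack: orange tube rack, 60 x 140 x 44 mm high, standing on top of the UV cabinet towards its back; bystander; origin at the centre of its underside

How it is judged:
By the outcome, as a careful person would: the job done as asked, in the order asked, and still so for the second after the job is handed in, while the arm keeps its last pose, push and grip.
It also fails if it takes over 48 s, if anything falls off the work surface, if the arm or the gripper's body presses on something with over 40 N, if the wrist force passes 120 N, or if a joint passes its speed limit or range.

## Working session

There is one attempt and no reset: what is moved stays moved. The work goes in short steps, Python scripts to look and compute and a tool call to move; the robot and the scene stay as the last step left them, time stands still between calls to the robot, and variables do not carry over. Pictures are saved under pics/ and viewed, at most 10 in all, crops included, and the job is handed in when it is done.

Besides the shell and the picture viewer there is one more tool, called after ">>>" as name(argument=value, ...) on one line, values as JSON. servo_tool: Moves the arm, as the interface text tells. Its arguments: {"type":"object","properties":{"plan":{"type":"array","items":{"type":"array","items":{"type":"number"}}},"force":{"type":"number"}},"required":["plan"]}

```bash
mkdir -p pics; cat > h.py <<'E'
import numpy as np, cv2
from station import ctrl
def cam(n):
    return ctrl.camera(n)
def save(c,f): cv2.imwrite(f,cv2.cvtColor(c["pixels"],cv2.COLOR_RGB2BGR))
def rays(c,uv):
    p=cv2.undistortPoints(np.array(uv,float).reshape(-1,1,2),np.array(c["mtx"],float),np.array(c["dist"],float)).reshape(-1,2)
    d=np.c_[p[:,0],-p[:,1],-np.ones(len(p))]
    T=np.array(c["pose"]); return T[:3,3],d@T[:3,:3].T
def onz(c,uv,z):
    o,d=rays(c,uv); return o+d*((z-o[2])/d[:,2])[:,None]
def depthpt(c,uv):
    o,d=rays(c,uv); z=np.array([c["z_map"][int(round(v)),int(round(u))] for u,v in uv]); return o+d*z[:,None]
E
python3 - <<'E'
from h import *
import pickle
print(ctrl.get_obs())
D={}
for n in("scene","top"):
    c=cam(n); save(c,f"pics/{n}0.png"); D[n]=c; print(n,c["mtx"],c["dist"],c["pose"])
pickle.dump(D,open("d0.pkl","wb"))
E
```

```text
{'time_s': 0.0, 'qpos': array([-1.22354988e+00,  3.00437886e-01,  1.52161123e+00,  2.57225705e-05,
        1.32069843e+00, -6.65920474e-02]), 'joint_vel': array([ 0.00152316,  0.00210133,  0.00206457,  0.00038971,  0.00112955,
       -0.00082697]), 'tau': array([ 9.95276991e-05, -5.31810737e+01, -3.52738774e+01,  7.08598411e-02,
        2.44068395e-02, -1.11511808e-04]), 'ee_pos': array([ 0.22108362, -0.50330928,  0.2048918 ]), 'eef_rot': array([-3.14044198e+00, -1.01709458e-04,  4.13832055e-01]), 'force': array([0.20500473, 0.20742011, 0.20987345]), 'moment': array([-0.01411106,  0.02955964,  0.02124099]), 'grip_force': 0.0, 'grip_width': 0.09386594986780346}
scene [[549.5660104    0.         330.17429635]
 [  0.         549.5660104  241.1129553 ]
 [  0.           0.           1.        ]] [-0.07681918  0.          0.          0.          0.        ] [[-0.70888362 -0.48400349  0.51305422  1.17816062]
 [ 0.70527401 -0.47762352  0.52389344  0.6155589 ]
 [-0.00851949  0.73322329  0.67993458  0.93843272]
 [ 0.          0.          0.          1.        ]]
top [[584.28241972   0.         313.27104038]
 [  0.         584.28241972 245.08318681]
 [  0.           0.           1.        ]] [0.00440808 0.         0.         0.         0.        ] [[-0.04660396  0.97427603 -0.22048647  0.35886681]
 [-0.99890117 -0.04654833  0.0054508   0.01524477]
 [-0.0049527   0.22049822  0.9753748   1.18080298]
 [ 0.          0.          0.          1.        ]]
```

View pics/top0.png

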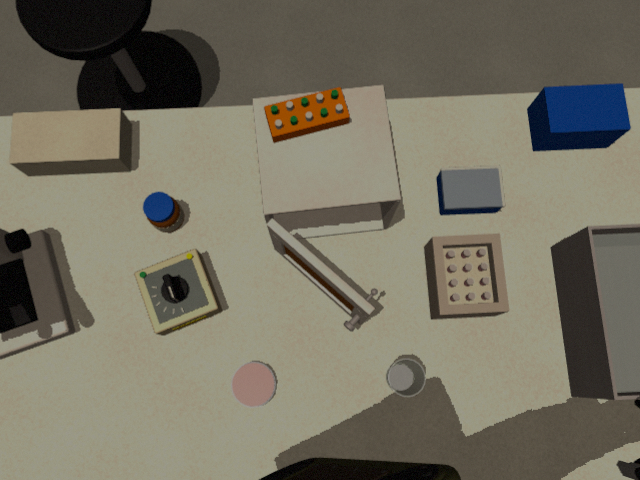

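View pics/scene0.png

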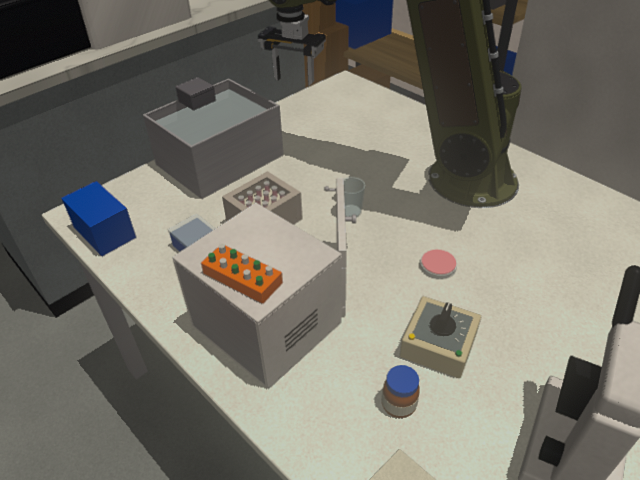

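The top view shows the cabinet's front top edge from (263,213) to (397,200). The door stands open from its hinge near (268,225) to its free end near (370,310). The control unit is centred near (176,290) with the knob pointer towards its upper left. The petri dish is at (254,384) and the beaker at (406,376). The scene view agrees.

```bash
python3 - <<'E'
from h import *
import pickle
D=pickle.load(open("d0.pkl","rb")); c=D["top"]
np.set_printoptions(precision=4,suppress=True)
print("cab top",onz(c,[(263,213),(397,200),(385,88),(253,98)],.21))
print("door top edge",onz(c,[(268,225),(276,220),(362,318),(373,308)],.205))
print("ctl top",onz(c,[(137,268),(200,250),(217,298),(154,332)],.06))
print("others",onz(c,[(254,384)],.014),onz(c,[(406,376)],.09),onz(c,[(162,208)],.085))
im=c["pixels"]
a=im[225:330,255:395]; cv2.imwrite("pics/door.png",cv2.resize(a[:,:,::-1],None,fx=4,fy=4,interpolation=cv2.INTER_CUBIC))
b=im[245:340,130:225]; cv2.imwrite("pics/ctl.png",cv2.resize(b[:,:,::-1],None,fx=6,fy=6,interpolation=cv2.INTER_CUBIC))
# depth cloud: door top
h,w=480,640
uu,vv=np.meshgrid(np.arange(w),np.arange(h)); uv=np.c_[uu.ravel(),vv.ravel()]
P=depthpt(c,uv); 
m=(P[:,2]>.195)&(P[:,2]<.213)&(uv[:,0]>255)&(uv[:,0]<395)&(uv[:,1]>222)&(uv[:,1]<335)
Q=P[m]; print(m.sum(),cv2.minAreaRect(Q[:,:2].astype(np.float32)),cv2.boxPoints(cv2.minAreaRect(Q[:,:2].astype(np.float32))))
m=(P[:,2]>.205)&(P[:,2]<.215)&(uv[:,0]>245)&(uv[:,0]<400)&(uv[:,1]<215)
print("cab",cv2.boxPoints(cv2.minAreaRect(P[m][:,:2].astype(np.float32))))
m=(P[:,2]>.054)&(P[:,2]<.066)&(uv[:,0]>125)&(uv[:,0]<225)&(uv[:,1]>240)&(uv[:,1]<340)
r=cv2.minAreaRect(P[m][:,:2].astype(np.float32));print("ctl",r,cv2.boxPoints(r))
m=(P[:,2]>.1)&(P[:,2]<.12)&(uv[:,0]>125)&(uv[:,0]<225)&(uv[:,1]>240)&(uv[:,1]<340)
r=cv2.minAreaRect(P[m][:,:2].astype(np.float32));print("bar",r,cv2.boxPoints(r))
E
```

```text
cab top [[ 0.6392  0.0938  0.21  ]
 [ 0.6514 -0.1388  0.21  ]
 [ 0.8636 -0.1336  0.21  ]
 [ 0.8557  0.1059  0.21  ]]
door top edge [[ 0.6187  0.0862  0.205 ]
 [ 0.627   0.0721  0.205 ]
 [ 0.4513 -0.0654  0.205 ]
 [ 0.467  -0.0849  0.205 ]]
ctl top [[0.5828 0.3547 0.06  ]
 [0.613  0.2317 0.06  ]
 [0.5166 0.1993 0.06  ]
 [0.4572 0.3199 0.06  ]]
others [[0.3516 0.1367 0.014 ]] [[ 0.3534 -0.148   0.09  ]] [[0.6948 0.3007 0.085 ]]
1332 ((0.5522429943084717, -0.007660970091819763), (0.23519647121429443, 0.041533082723617554), 45.914283752441406) [[ 0.4555 -0.0777]
 [ 0.4853 -0.1066]
 [ 0.649   0.0624]
 [ 0.6191  0.0913]]
cab [[ 0.6353  0.0932]
 [ 0.6515 -0.1463]
 [ 0.873  -0.1313]
 [ 0.8568  0.1082]]
ctl ((0.5354881882667542, 0.2796403765678406), (0.1302690953016281, 0.13017424941062927), 19.50261116027832) [[0.4524 0.3192]
 [0.4958 0.1965]
 [0.6186 0.24  ]
 [0.5752 0.3627]]
bar ((0.5349750518798828, 0.27941763401031494), (0.0487508662045002, 0.014495247974991798), 18.583805084228516) [[0.5096 0.2785]
 [0.5142 0.2648]
 [0.5604 0.2803]
 [0.5558 0.2941]]
```

View pics/door.png

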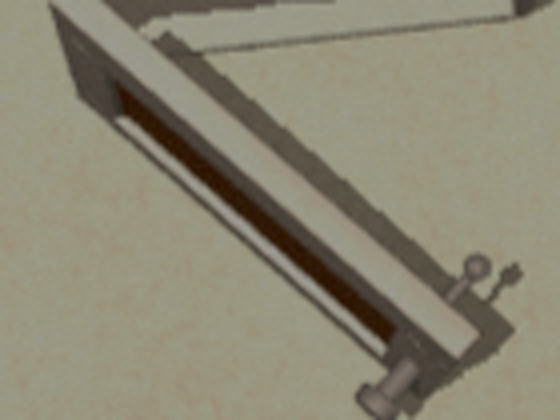

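View pics/ctl.png

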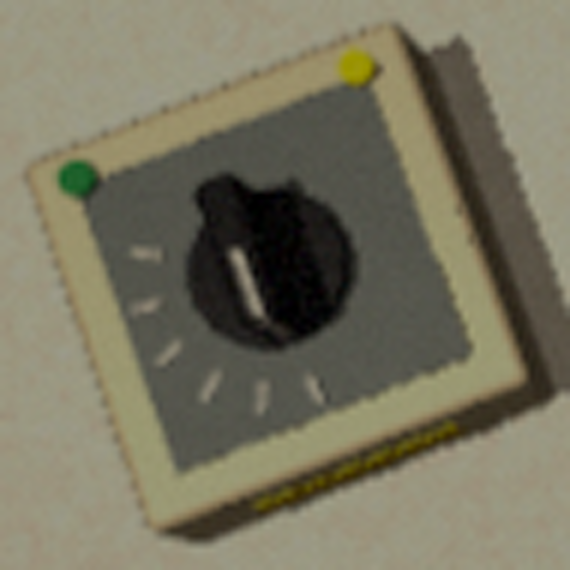

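The door crop puts the outer top edge of the open door on the lower-left side, giving an opening of about 0.89 rad. The control crop shows the pointer facing the lower-right tick (315,390), so the knob is at stop 0.

```bash
cat >> h.py <<'E'
from scipy.spatial.transform import Rotation as Ro
def rows(way,g,start=None):
    """way: list of (x,y,z,yaw) tool down -> rows; start = measured/commanded (x,y,z,yaw)"""
    p=np.array(start,float); out=[]
    for w in way:
        w=np.array(w,float); R=Ro.from_euler("xyz",[np.pi,0,p[3]]).as_matrix()
        s=R.T@(w[:3]-p[:3]); out.append([g,*np.round(s,4).tolist(),0,0,round(-(w[3]-p[3]),3)]); p=w
    for i in range(0,len(out),8): print(out[i:i+8])
def lin(a,b,n): return [np.array(a)+(np.array(b)-np.array(a))*k/n for k in range(1,n+1)]
H=np.array([.619,.090])
def door(th,off,r=.17):
    a=np.deg2rad(-86.1)-th; d=np.array([np.cos(a),np.sin(a)]); n=np.array([d[1],-d[0]])
    return [*(H+r*d+off*n),.172,np.arctan2(n[1],n[0])%(2*np.pi)]
E
python3 - <<'E'
from h import *
s=[.2211,-.5033,.2049,.4138]
pre=door(.89,.035); print(pre)
m=[.2211,-.5033,.285,.4138]; up=pre[:2]+[.285]+pre[3:]
a=np.array(s)+(np.array(up)-np.array(s))*.15; a[2]=.285
rows(lin(s,a,2)+lin(a,up,14),0,s)
rows(lin(up,pre,4)+lin(pre,door(.89,.012),4),0,up)
E
```

```text
[np.float64(0.47065310034218943), np.float64(-0.00010103973825991222), 0.172, np.float64(2.3196604944175725)]
[[0, 0.0323, -0.027, -0.04, 0, 0, np.float64(-0.143)], [0, 0.0358, -0.0222, -0.04, 0, 0, np.float64(-0.143)], [0, 0.0313, -0.0136, -0.0, 0, 0, np.float64(-0.116)], [0, 0.0326, -0.0099, -0.0, 0, 0, np.float64(-0.116)], [0, 0.0336, -0.0061, -0.0, 0, 0, np.float64(-0.116)], [0, 0.034, -0.0022, -0.0, 0, 0, np.float64(-0.116)], [0, 0.0341, 0.0018, 0.0, 0, 0, np.float64(-0.116)], [0, 0.0336, 0.0057, 0.0, 0, 0, np.float64(-0.116)]]
[[0, 0.0327, 0.0095, 0.0, 0, 0, np.float64(-0.116)], [0, 0.0314, 0.0133, 0.0, 0, 0, np.float64(-0.116)], [0, 0.0297, 0.0168, 0.0, 0, 0, np.float64(-0.116)], [0, 0.0275, 0.0201, 0.0, 0, 0, np.float64(-0.116)], [0, 0.025, 0.0232, 0.0, 0, 0, np.float64(-0.116)], [0, 0.0222, 0.0259, 0.0, 0, 0, np.float64(-0.116)], [0, 0.0191, 0.0283, 0.0, 0, 0, np.float64(-0.116)], [0, 0.0157, 0.0303, 0.0, 0, 0, np.float64(-0.116)]]
[[0, 0.0, -0.0, 0.0282, 0, 0, np.float64(-0.0)], [0, 0.0, -0.0, 0.0282, 0, 0, np.float64(-0.0)], [0, 0.0, -0.0, 0.0282, 0, 0, np.float64(-0.0)], [0, 0.0, -0.0, 0.0282, 0, 0, np.float64(-0.0)], [0, -0.0058, 0.0, 0.0, 0, 0, np.float64(-0.0)], [0, -0.0058, 0.0, 0.0, 0, 0, np.float64(-0.0)], [0, -0.0057, -0.0, -0.0, 0, 0, np.float64(-0.0)], [0, -0.0058, 0.0, 0.0, 0, 0, np.float64(-0.0)]]
```

>>> servo_tool(plan=[[0, 0.0323, -0.027, -0.04, 0, 0, -0.143], [0, 0.0358, -0.0222, -0.04, 0, 0, -0.143], [0, 0.0313, -0.0136, 0, 0, 0, -0.116], [0, 0.0326, -0.0099, 0, 0, 0, -0.116], [0, 0.0336, -0.0061, 0, 0, 0, -0.116], [0, 0.034, -0.0022, 0, 0, 0, -0.116], [0, 0.0341, 0.0018, 0, 0, 0, -0.116], [0, 0.0336, 0.0057, 0, 0, 0, -0.116]], force=20)

```text
time_s: 1.1
ee_pos: [0.3496, -0.2436, 0.2853]
eef_rot: [-3.141, -0.0, 1.4]
force: [1.0, -0.4, 0.4]
grip_width: 0.0173
grip_force: 0.0
```

>>> servo_tool(plan=[[0, 0.0327, 0.0095, 0, 0, 0, -0.116], [0, 0.0314, 0.0133, 0, 0, 0, -0.116], [0, 0.0297, 0.0168, 0, 0, 0, -0.116], [0, 0.0275, 0.0201, 0, 0, 0, -0.116], [0, 0.025, 0.0232, 0, 0, 0, -0.116], [0, 0.0222, 0.0259, 0, 0, 0, -0.116], [0, 0.0191, 0.0283, 0, 0, 0, -0.116], [0, 0.0157, 0.0303, 0, 0, 0, -0.116]])

```text
time_s: 2.1
ee_pos: [0.4701, 0.0012, 0.2852]
eef_rot: [-3.141, -0.0, 2.328]
force: [0.2, -0.9, 0.2]
grip_width: 0.0003
grip_force: 0.0
```

>>> servo_tool(plan=[[0, 0, 0, 0.0282, 0, 0, 0], [0, 0, 0, 0.0282, 0, 0, 0], [0, 0, 0, 0.0282, 0, 0, 0], [0, 0, 0, 0.0282, 0, 0, 0], [0, 0, 0, 0, 0, 0, 0], [0, -0.006, 0, 0, 0, 0, 0], [0, -0.006, 0, 0, 0, 0, 0], [0, -0.006, 0, 0, 0, 0, 0]])

```text
time_s: 3.1
ee_pos: [0.4828, -0.0135, 0.1733]
eef_rot: [3.141, 0.001, 2.324]
force: [0.5, -1.7, 0.5]
grip_width: 0.0005
grip_force: 0.0
```

```bash
python3 - <<'E'
from h import *
c=cam("top"); save(c,"pics/top1.png")
im=c["pixels"][200:350,230:430]; cv2.imwrite("pics/top1c.png",cv2.resize(im[:,:,::-1],None,fx=4,fy=4))
o=ctrl.get_obs(); print(o["ee_pos"],o["eef_rot"],o["force"],o["qpos"])
s=[*o["ee_pos"],o["eef_rot"][2]]
w=[door(t,.006) for t in np.linspace(.85,.12,14)]
rows([door(.89,.014),door(.89,.006)]+w,0,s)
E
```

```text
[ 0.48298618 -0.0138531   0.17310835] [3.14108805e+00 7.28134418e-04 2.32346608e+00] [-0.46041469 -0.10477995 -0.83482959] [-1.04440897e-01  1.81477028e-01  1.74627935e+00 -1.01636017e-04
  1.21295552e+00 -8.57075274e-01]
[[0, -0.0025, 0.0003, 0.0011, 0, 0, np.float64(0.004)], [0, -0.008, 0.0, 0.0, 0, 0, np.float64(-0.0)], [0, -0.0068, -0.0001, -0.0, 0, 0, np.float64(-0.04)], [0, -0.0096, -0.0001, -0.0, 0, 0, np.float64(-0.056)], [0, -0.0096, -0.0001, -0.0, 0, 0, np.float64(-0.056)], [0, -0.0096, -0.0001, -0.0, 0, 0, np.float64(-0.056)], [0, -0.0096, -0.0001, -0.0, 0, 0, np.float64(-0.056)], [0, -0.0096, -0.0001, -0.0, 0, 0, np.float64(-0.056)]]
[[0, -0.0096, -0.0001, -0.0, 0, 0, np.float64(-0.056)], [0, -0.0096, -0.0001, -0.0, 0, 0, np.float64(-0.056)], [0, -0.0096, -0.0001, -0.0, 0, 0, np.float64(-0.056)], [0, -0.0096, -0.0001, -0.0, 0, 0, np.float64(-0.056)], [0, -0.0096, -0.0001, -0.0, 0, 0, np.float64(-0.056)], [0, -0.0096, -0.0001, -0.0, 0, 0, np.float64(-0.056)], [0, -0.0096, -0.0001, -0.0, 0, 0, np.float64(-0.056)], [0, -0.0096, -0.0001, -0.0, 0, 0, np.float64(-0.056)]]
```

View pics/top1c.png

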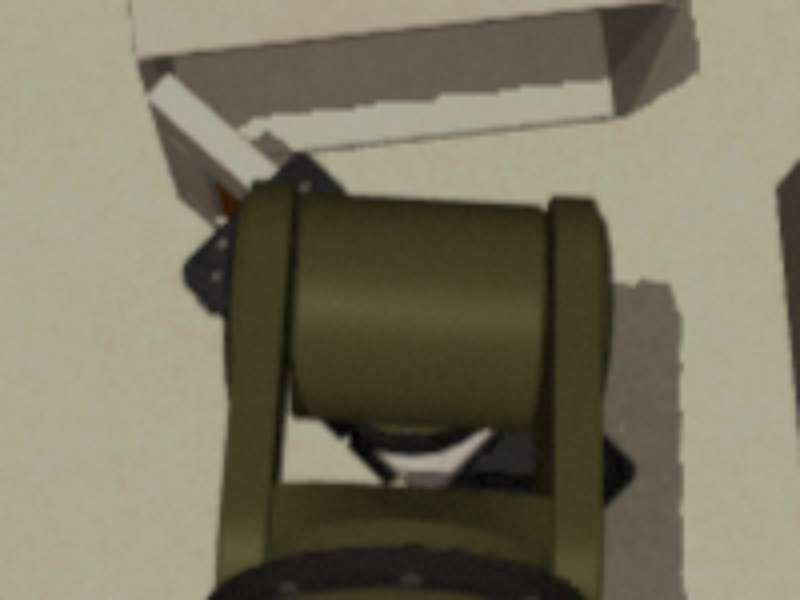

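The arm hides most of the door, but its hinge end still shows unmoved at (165,90) in the crop. The fingers are in front of the rail, so I push.

>>> servo_tool(plan=[[0, -0.0025, 0, 0.001, 0, 0, 0.004], [0, -0.008, 0, 0, 0, 0, 0], [0, -0.0068, 0, 0, 0, 0, -0.04], [0, -0.0096, -0.0001, 0, 0, 0, -0.056], [0, -0.0096, -0.0001, 0, 0, 0, -0.056], [0, -0.0096, -0.0001, 0, 0, 0, -0.056], [0, -0.0096, -0.0001, 0, 0, 0, -0.056], [0, -0.0096, -0.0001, 0, 0, 0, -0.056]])

```text
time_s: 4.15
ee_pos: [0.5315, -0.0563, 0.1716]
eef_rot: [-3.141, -0.0, 2.642]
force: [-1.4, -0.1, 0.5]
grip_width: 0.0002
grip_force: 0.3
```

>>> servo_tool(plan=[[0, -0.0096, -0.0001, 0, 0, 0, -0.056], [0, -0.0096, -0.0001, 0, 0, 0, -0.056], [0, -0.0096, -0.0001, 0, 0, 0, -0.056], [0, -0.0096, -0.0001, 0, 0, 0, -0.056], [0, -0.0096, -0.0001, 0, 0, 0, -0.056], [0, -0.0096, -0.0001, 0, 0, 0, -0.056], [0, -0.0096, -0.0001, 0, 0, 0, -0.056], [0, -0.0096, -0.0001, 0, 0, 0, -0.056]])

```text
time_s: 5.15
ee_pos: [0.604, -0.08, 0.1715]
eef_rot: [-3.142, -0.0, 3.09]
force: [0.6, -0.1, 1.4]
grip_width: 0.0005
grip_force: 0.3
```

```bash
python3 - <<'E'
from h import *
o=ctrl.get_obs(); print(o["ee_pos"],o["eef_rot"],o["force"])
s=[*o["ee_pos"],o["eef_rot"][2]%(2*np.pi)]; print(door(.12,.006),door(0,.008))
rows([door(t,.006) for t in np.linspace(.1,-.01,8)],0,s)
E
```

```text
[ 0.60395295 -0.0799511   0.17145331] [-3.14153346e+00 -3.89144658e-04  3.08955764e+00] [ 0.58361141 -0.13923109  1.4258665 ]
[np.float64(0.6041835897560186), np.float64(-0.07945935792242943), 0.172, np.float64(3.089660494417572)] [np.float64(0.6225811251824074), np.float64(-0.08015044972737491), 0.172, np.float64(3.2096604944175717)]
[[0, -0.0036, 0.0004, -0.0005, 0, 0, np.float64(-0.02)], [0, -0.0027, -0.0001, -0.0, 0, 0, np.float64(-0.016)], [0, -0.0027, -0.0001, -0.0, 0, 0, np.float64(-0.016)], [0, -0.0027, -0.0001, -0.0, 0, 0, np.float64(-0.016)], [0, -0.0027, -0.0001, -0.0, 0, 0, np.float64(-0.016)], [0, -0.0027, -0.0001, -0.0, 0, 0, np.float64(-0.016)], [0, -0.0027, -0.0001, -0.0, 0, 0, np.float64(-0.016)], [0, -0.0027, -0.0001, -0.0, 0, 0, np.float64(-0.016)]]
```

>>> servo_tool(plan=[[0, -0.0036, 0, 0, 0, 0, -0.02], [0, -0.0027, -0.0001, 0, 0, 0, -0.016], [0, -0.0027, -0.0001, 0, 0, 0, -0.016], [0, -0.0027, -0.0001, 0, 0, 0, -0.016], [0, -0.0027, -0.0001, 0, 0, 0, -0.016], [0, -0.0027, -0.0001, 0, 0, 0, -0.016], [0, -0.0027, -0.0001, 0, 0, 0, -0.016], [0, 0, 0, 0, 0, 0, 0]])

```text
time_s: 6.15
ee_pos: [0.6236, -0.0802, 0.1717]
eef_rot: [-3.142, 0.0, -3.079]
force: [0.4, -0.2, 0.3]
grip_width: 0.0008
grip_force: 0.1
```

>>> servo_tool(plan=[[0, -0.001, 0, 0, 0, 0, 0], [0, -0.001, 0, 0, 0, 0, 0], [0, -0.001, 0, 0, 0, 0, 0], [0, 0, 0, 0, 0, 0, 0], [0, 0, 0, 0, 0, 0, 0], [0, 0, 0, 0, 0, 0, 0], [0, 0, 0, 0, 0, 0, 0], [0, 0, 0, 0, 0, 0, 0]])

```text
time_s: 7.15
ee_pos: [0.6237, -0.0802, 0.1717]
eef_rot: [3.141, -0.007, -3.08]
force: [-26.5, -1.4, 9.1]
grip_width: 0.0007
grip_force: 13.6
```

```bash
python3 - <<'E'
from h import *
s=[.6208,-.0802,.1717,3.203]
a=[.57,-.083,.18,3.203]; b=[.54,-.06,.25,3.22]; g=[.535,.2795,.25,3.472]
rows(lin(s,a,4)+lin(a,b,3)+lin(b,g,9),0,s)
E
```

```text
[[0, 0.0127, 0.0001, -0.0021, 0, 0, np.float64(-0.0)], [0, 0.0127, 0.0001, -0.0021, 0, 0, np.float64(-0.0)], [0, 0.0127, 0.0001, -0.0021, 0, 0, np.float64(-0.0)], [0, 0.0127, 0.0001, -0.0021, 0, 0, np.float64(-0.0)], [0, 0.0095, 0.0083, -0.0233, 0, 0, np.float64(-0.006)], [0, 0.0095, 0.0083, -0.0233, 0, 0, np.float64(-0.006)], [0, 0.0094, 0.0084, -0.0233, 0, 0, np.float64(-0.006)], [0, -0.0024, 0.0376, 0.0, 0, 0, np.float64(-0.028)]]
[[0, -0.0035, 0.0376, 0.0, 0, 0, np.float64(-0.028)], [0, -0.0045, 0.0375, 0.0, 0, 0, np.float64(-0.028)], [0, -0.0056, 0.0373, 0.0, 0, 0, np.float64(-0.028)], [0, -0.0066, 0.0371, 0.0, 0, 0, np.float64(-0.028)], [0, -0.0076, 0.0369, 0.0, 0, 0, np.float64(-0.028)], [0, -0.0087, 0.0367, 0.0, 0, 0, np.float64(-0.028)], [0, -0.0097, 0.0365, 0.0, 0, 0, np.float64(-0.028)], [0, -0.0107, 0.0362, 0.0, 0, 0, np.float64(-0.028)]]
```

>>> servo_tool(plan=[[0, 0.0127, 0, -0.0021, 0, 0, 0], [0, 0.0127, 0, -0.0021, 0, 0, 0], [0, 0.0127, 0, -0.0021, 0, 0, 0], [0, 0.0127, 0, -0.0021, 0, 0, 0], [0, 0.0095, 0.0083, -0.0233, 0, 0, -0.006], [0, 0.0095, 0.0083, -0.0233, 0, 0, -0.006], [0, 0.0094, 0.0084, -0.0233, 0, 0, -0.006], [50, -0.0024, 0.0376, 0, 0, 0, -0.028]])

```text
time_s: 8.15
ee_pos: [0.5449, -0.0231, 0.2521]
eef_rot: [-3.141, 0.003, -3.035]
force: [0.4, 1.2, -0.8]
grip_width: 0.0071
grip_force: 0.0
```

>>> servo_tool(plan=[[70, -0.0035, 0.0376, 0, 0, 0, -0.028], [70, -0.0045, 0.0375, 0, 0, 0, -0.028], [70, -0.0056, 0.0373, 0, 0, 0, -0.028], [70, -0.0066, 0.0371, 0, 0, 0, -0.028], [70, -0.0076, 0.0369, 0, 0, 0, -0.028], [70, -0.0087, 0.0367, 0, 0, 0, -0.028], [70, -0.0097, 0.0365, 0, 0, 0, -0.028], [70, -0.0107, 0.0362, 0, 0, 0, -0.028]])

```text
time_s: 9.15
ee_pos: [0.5397, 0.2804, 0.2501]
eef_rot: [3.142, 0.0, -2.808]
force: [0.9, -0.5, -0.5]
grip_width: 0.0661
grip_force: 0.0
```

```bash
python3 - <<'E'
from h import *
np.set_printoptions(precision=4,suppress=True)
t=cam("top"); w=cam("wrist"); o=ctrl.get_obs(); print(o["ee_pos"],o["eef_rot"],o["force"],o["qpos"])
a=t["pixels"][190:290,240:420]; a=cv2.resize(a[:,:,::-1],(540,300)); b=cv2.resize(w["pixels"][:,:,::-1],(400,300))
can=np.zeros((600,540,3),np.uint8); can[:300]=a; can[300:,:400]=b; cv2.imwrite("pics/c2.png",can)
uu,vv=np.meshgrid(np.arange(640),np.arange(480)); uv=np.c_[uu.ravel(),vv.ravel()]
P=depthpt(w,uv); ok=(w["z_map"].ravel()>0)&(np.hypot(P[:,0]-.535,P[:,1]-.28)<.05)
m=ok&(P[:,2]>.1)&(P[:,2]<.12); print(m.sum())
if m.sum()>20:
    r=cv2.minAreaRect(P[m][:,:2].astype(np.float32)); print("bar",r,P[m][:,2].mean())
P=depthpt(t,uv); m=(P[:,2]>.195)&(P[:,2]<.2075)&(uv[:,0]>250)&(uv[:,0]<410)&(uv[:,1]>195)&(uv[:,1]<240)
Q=P[m]; print("doortop",m.sum(),cv2.boxPoints(cv2.minAreaRect(Q[:,:2].astype(np.float32))))
E
```

```text
[0.5393 0.2819 0.2496] [ 3.1411 -0.0002 -2.8058] [-0.1743  0.3287  0.0042] [ 0.4213  0.4055  1.2775  0.0005  1.4588 -1.4853]
866
bar ((0.5364344716072083, 0.28096556663513184), (0.04805731773376465, 0.013861456885933876), 19.417306900024414) 0.1101061482579065
doortop 1755 [[ 0.6149 -0.1449]
 [ 0.6648 -0.1461]
 [ 0.6708  0.095 ]
 [ 0.6209  0.0962]]
```

View pics/c2.png

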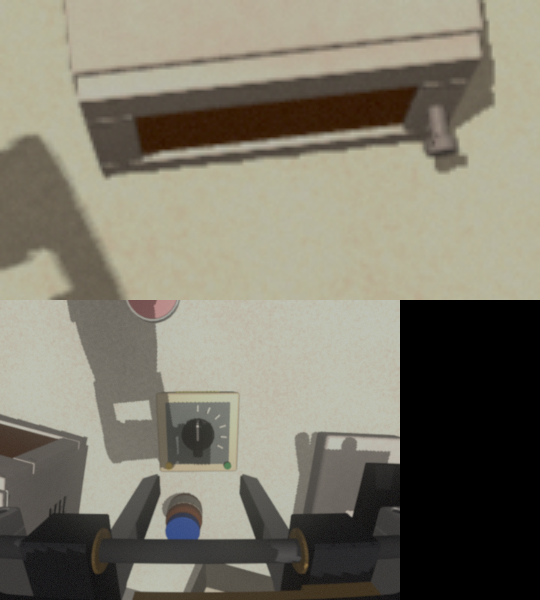

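The top crop shows the door flush and shut across the cabinet front, with its knob at (435,130). The wrist view shows the knob bar centred between the fingers near (198,433), still pointing at the first tick.

>>> servo_tool(plan=[[70, 0.0036, -0.0002, 0.01, 0, 0, 0], [70, 0, 0, 0.03, 0, 0, 0], [70, 0, 0, 0.03, 0, 0, 0], [70, 0, 0, 0.03, 0, 0, 0], [70, 0, 0, 0.03, 0, 0, 0], [70, 0, 0, 0.025, 0, 0, 0], [70, 0, 0, 0.016, 0, 0, 0], [70, 0, 0, 0, 0, 0, 0]])

```text
time_s: 10.25
ee_pos: [0.5364, 0.2771, 0.0781]
eef_rot: [-3.141, -0.002, -2.81]
force: [-0.1, 0.3, -0.2]
grip_width: 0.0656
grip_force: 0.0
```

>>> servo_tool(plan=[[0, 0, 0, 0, 0, 0, 0], [0, 0, 0, 0, 0, 0, 0], [0, 0, 0, 0, 0, 0, 0], [0, 0, 0, 0, 0, 0, 0], [0, 0, 0, 0, 0, 0, 0], [0, 0, 0, 0, 0, 0, 0], [0, 0, 0, 0, 0, 0, 0], [0, 0, 0, 0, 0, 0, 0]], force=30)

```text
time_s: 11.25
ee_pos: [0.5361, 0.2799, 0.0791]
eef_rot: [3.139, 0.001, -2.809]
force: [-3.1, 12.3, -1.1]
grip_width: 0.0137
grip_force: 30.0
```

```bash
python3 -c "
from h import *
print(ctrl.get_obs())"
```

```text
{'time_s': 11.25, 'qpos': array([ 0.419275  ,  0.54505028,  1.48293981,  0.00318677,  1.11279296,
       -1.48587949]), 'joint_vel': array([ 0.00012107,  0.00096857,  0.00071736, -0.0006791 , -0.00030826,
        0.0008144 ]), 'tau': array([-8.00621420e+00, -6.33196664e+01, -3.10788202e+01, -3.09717134e+00,
        5.98947499e-01,  1.17094017e-02]), 'ee_pos': array([0.53613667, 0.27987553, 0.07906003]), 'eef_rot': array([ 3.13867499e+00,  5.62158997e-04, -2.80864321e+00]), 'force': array([-3.06515448, 12.29135583, -1.09512345]), 'moment': array([2.5230457 , 0.55244953, 0.04015607]), 'grip_force': 29.98721480369568, 'grip_width': 0.013726393340882341}
```

>>> servo_tool(plan=[[0, -0.0006, 0.0027, 0, 0, 0, 0], [0, 0, 0, 0, 0, 0, 0.07], [0, 0, 0, 0, 0, 0, 0.07], [0, 0, 0, 0, 0, 0, 0.07], [0, 0, 0, 0, 0, 0, 0.07], [0, 0, 0, 0, 0, 0, 0.07], [0, 0, 0, 0, 0, 0, 0.07], [0, 0, 0, 0, 0, 0, 0]])

```text
time_s: 12.25
ee_pos: [0.5361, 0.2803, 0.079]
eef_rot: [-3.141, -0.001, 3.054]
force: [-4.7, -2.6, 4.6]
grip_width: 0.0139
grip_force: 30.0
```

```bash
python3 -c "
from h import *
o=ctrl.get_obs(); print(o['ee_pos'],o['eef_rot'],o['force'],o['moment'],o['grip_force'],o['grip_width'])"
```

```text
[0.53614164 0.28034272 0.0790177 ] [-3.14076081e+00 -8.78966189e-04  3.05407852e+00] [-4.70282503 -2.55893103  4.62683389] [-0.58295044  0.78536432  0.03212056] 29.996017813682556 0.013850743542485583
```

>>> servo_tool(plan=[[0, 0, 0, 0, 0, 0, 0.07], [0, 0, 0, 0, 0, 0, 0.07], [0, 0, 0, 0, 0, 0, 0.07], [0, 0, 0, 0, 0, 0, 0.07], [0, 0, 0, 0, 0, 0, 0.07], [0, 0, 0, 0, 0, 0, 0.07], [0, 0, 0, 0, 0, 0, 0], [0, 0, 0, 0, 0, 0, 0]])

```text
time_s: 13.25
ee_pos: [0.5362, 0.2806, 0.079]
eef_rot: [-3.141, -0.0, 2.637]
force: [-5.1, -2.7, 3.9]
grip_width: 0.0136
grip_force: 30.0
```

```bash
python3 -c "
from h import *
o=ctrl.get_obs(); print(o['ee_pos'],o['eef_rot'],o['force'],o['moment'],o['grip_force'],o['grip_width'])"
```

```text
[0.53619746 0.28055677 0.0790366 ] [-3.14098675e+00 -3.97886534e-04  2.63672445e+00] [-5.13098968 -2.73896854  3.88409826] [-0.42653826  0.96572178  0.05046248] 29.9970942735672 0.01355334757461838
```

>>> servo_tool(plan=[[0, 0, 0, 0, 0, 0, 0.07], [0, 0, 0, 0, 0, 0, 0.07], [0, 0, 0, 0, 0, 0, 0.07], [0, 0, 0, 0, 0, 0, 0.07], [0, 0, 0, 0, 0, 0, 0.07], [0, 0, 0, 0, 0, 0, 0.065], [0, 0, 0, 0, 0, 0, 0], [0, 0, 0, 0, 0, 0, 0]])

```text
time_s: 14.25
ee_pos: [0.5363, 0.2807, 0.079]
eef_rot: [-3.141, -0.0, 2.221]
force: [-4.8, -0.7, 4.0]
grip_width: 0.0139
grip_force: 30.0
```

```bash
python3 - <<'E'
from h import *
o=ctrl.get_obs(); print(o['ee_pos'],o['eef_rot'],o['force'],o['moment'],o['grip_force'],o['grip_width'])
w=cam("wrist"); s=cam("scene")
u,v=0,0
b=cv2.resize(w["pixels"][:,:,::-1],(400,300)); a=cv2.resize(s["pixels"][270:390,370:530,::-1],(400,300),interpolation=cv2.INTER_CUBIC)
cv2.imwrite("pics/c3.png",np.hstack([b,a]))
uu,vv=np.meshgrid(np.arange(640),np.arange(480)); uv=np.c_[uu.ravel(),vv.ravel()]
P=depthpt(w,uv); ok=(w["z_map"].ravel()>0)&(np.hypot(P[:,0]-.536,P[:,1]-.2805)<.035)
m=ok&(P[:,2]>.1)&(P[:,2]<.116); print(m.sum(),cv2.minAreaRect(P[m][:,:2].astype(np.float32)) if m.sum()>20 else '')
E
```

```text
[0.53632237 0.28071633 0.07900427] [-3.14137739e+00 -1.62983809e-04  2.22140241e+00] [-4.82864804 -0.66738345  3.965357  ] [-0.18596363  0.95004347 -0.02777539] 29.99778985977173 0.013896505757480956
4096 ((0.5362634658813477, 0.28124579787254333), (0.04090072587132454, 0.04061780869960785), 82.81029510498047)
```

View pics/c3.png

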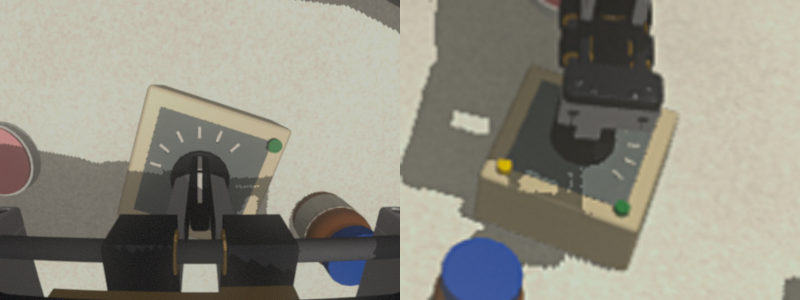

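The wrist view shows the pointer bar at (200,180), gripped square and aimed at the fourth tick (200,131). Counting from tick 0 at (155,165), that is the third stop.

```bash
python3 -c "
from h import *
print(ctrl.hand_in())"
```

```text
the job is handed in; nothing more can be done
None
```

I pushed the cabinet door shut against its stop, turned the knob clockwise to the third stop where it is still gripped, and handed the job in; no verdict was returned.

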